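# Bed the inlay medallions in the granite slab

## Task

Three of the inlay medallions standing proud of the granite slab need bedding: with closed fingertips press them down lightly, first the brass one, then the black one, then the red one, each just until its face is flush with the stone and not sunk below it. Leave the blue medallion standing proud as it is, do not pinch, pull up or lift anything, and leave the lid, tin, brush, jar and tape roll where they are.

Things in the scene. Friction and masses are not known exactly. Their poses are not given: they have to be found in the camera images.
- slab: Speckled grey-beige granite slab, 280 (its x) x 360 (its y) x 40 mm thick, lying fixed on the bench (it cannot slide); origin at the centre of its underside. Four round blind recesses, 48 mm wide, lie at x = +-60, y = +-100 mm in its frame, one medallion in each; which medallion is in which recess changes from run to run.
- slab_top (a point): Centre of the slab's upper face, 40 mm above its underside: the height at which a medallion is flush.
- brass_top (a point): Centre of the flat upper face of the gold-coloured brass medallion with a black ring on its face: a round disc 46 mm across in a recess of the slab. z up; the point moves with the disc.
- brass (a joint): How far the brass medallion has been pushed down, in m: 0 = face 8 mm proud of the stone, 0.008 = face flush with the stone, larger = sunk below it (recess bottom at 0.016), negative = pulled up. Starts between -0.002 and 0.002. It slides stiffly, straight up or down: 3 to 4 N of push moves it, it has no spring and stays where it is left.
- black_top (a point): Centre of the flat upper face of the black medallion with a white cross on its face: a round disc 46 mm across in a recess of the slab. z up; the point moves with the disc.
- black (a joint): How far the black medallion has been pushed down, in m: 0 = face 8 mm proud of the stone, 0.008 = face flush with the stone, larger = sunk below it (recess bottom at 0.016), negative = pulled up. Starts between -0.002 and 0.002. It slides stiffly, straight up or down: 3 to 4 N of push moves it, it has no spring and stays where it is left.
- red_top (a point): Centre of the flat upper face of the red medallion with a white diamond on its face: a round disc 46 mm across in a recess of the slab. z up; the point moves with the disc.
- red (a joint): How far the red medallion has been pushed down, in m: 0 = face 8 mm proud of the stone, 0.008 = face flush with the stone, larger = sunk below it (recess bottom at 0.016), negative = pulled up. Starts between -0.002 and 0.002. It slides stiffly, straight up or down: 3 to 4 N of push moves it, it has no spring and stays where it is left.
- blue_top (a point): Centre of the flat upper face of the blue medallion with four white dots on its face: a round disc 46 mm across in a recess of the slab. z up; the point moves with the disc.
- blue (a joint): How far the blue medallion has been pushed down, in m: 0 = face 8 mm proud of the stone, 0.008 = face flush with the stone, larger = sunk below it (recess bottom at 0.016), negative = pulled up. Starts between -0.002 and 0.002. It slides stiffly, straight up or down: 3 to 4 N of push moves it, it has no spring and stays where it is left.
- lid: Bystander, loose: white plastic paint-jar lid, disc 60 mm across, 10 mm high, lying on the slab between the medallions. Origin at its underside.
- tin: Bystander, loose: small dark paint tin, 44 mm across, 50 mm high, standing on the slab near its robot-side edge. Origin at its underside.
- brush: Bystander, loose: thin wooden paint brush 175 mm long, 9 mm wide, 8 mm high, lying on the slab along its far edge. Origin at its underside. Its long axis is x, handle towards -x.
- tape: Bystander, loose: roll of yellow tape, 100 mm across, 25 mm high, lying on the bench right of the slab (-y). Origin at its underside.
- jar: Bystander, loose: amber glass jar, 64 mm across, 85 mm high, standing on the bench left of the slab. Origin at its underside.

How it is judged:
By the outcome, as a careful person would: the job done as asked, in the order asked, and still so for the second after the job is handed in, with the robot touching nothing.
It also fails if it takes over 56 s, if anything falls off the work surface, if the arm or the gripper's body presses on something with over 40 N, if the wrist force passes 120 N, or if a joint passes its speed limit or range.

## Robot

A 7-joint arm with a two-finger parallel gripper is mounted at the origin on the work surface. World frame = base frame: x ahead of the robot, y to its left, z up, the work surface at z = 0. Lengths are in m, angles in rad, forces in N, time in s.
With the tool pointing down it reaches from about 0.4 to 0.875 m from the base axis. Payload 4.4 kg.
Tool frame: the origin (TCP) lies between the finger pads; the fingertips stand 8 mm ahead of it and the grasp point (between the pads) lies 11 mm behind it; z points along the fingers, y is the line along which they close (so a half turn about z gives the same grasp; the last joint's range is limited). The gripper opens to 85 mm and grips with 20 to 120 N. Pads are 22 mm wide; open, the fingers measure 114 mm over their backs; the gripper's body (76 mm by 85 mm) begins 54 mm behind the grasp point. The pads swing forward as they close: fully open they stand 13 mm farther back than shut.
Start: joints at [-1.262, 0.628, 0.038, 1.517, -0.027, 0.996, -0.02], TCP at [0.238, 0.605, 0.212] pointing down, gripper open.
Joint ranges: [-3.06, 3.06], [-0.37, 2.12], [-1.25, 1.32], [0.18, 2.47], [-1.1, 4.24], [0.23, 1.98], [-2.94, 2.94]. Speed limits (rad/s): [2.57, 2.57, 3.14, 3.14, 3.14, 3.14, 3.14].

## Interface

Orientations are given as [roll, pitch, yaw] about the fixed x, y, z axes, in that order (R = Rz(yaw) Ry(pitch) Rx(roll)).
In Python, from workcell import observe, capture, hand_in gives the robot as it stands.
- The arm moves only by the tool apply_moves, never from a script. Its argument "targets" is one flat list of numbers, 5 for each row, row after row: the shift along the world's x, y, z in m, then the turn about the world's z in rad, then the opening, from 0 (shut) to 1 (fully open). A call has 1 to 12 rows; each row is the pose to reach, as a shift and turn from the pose commanded when the call began; what a row does not reach only later rows make up. A row lasts 1/8 s, in which the tool goes at most 62.5 mm and 10.7 degrees, less where a joint would pass 70% of its speed; a pose out of reach is approached as far as the arm can. A call with a gripper value outside its range is refused whole. The fingers move at their own pace and stop on an object; "force" is the grip in N (left out, the last holds). Time passes only in rows, so rows that repeat a pose let the fingers close. It gives the time, the measured TCP pose, the force, the opening and the grip force at its end, in the units of the state.
- observe(): the state, without advancing time (a new reading comes with each control period).
- capture(name): name is "scene" or "top"; returns a dict with "image" (480x640x3 uint8, red, green, blue), "mtx" (3x3 intrinsics, pixels), "world_to_cam" (4x4, takes a point from world to camera coordinates). Camera axes: x right, y down, z forward; pixel columns grow to the right and rows downward; lengths in m; the calibration is good to about 2 mm. A picture is of the moment at which its call begins. There is no depth.
- hand_in(): hands the job in; it is judged then, once.
The state is a dict: "time_s": time; "joint_pos": joint angles; "qd": joint speeds; "joint_efforts": joint torques, N m; "tcp_pos": TCP position; "eef_rot": TCP orientation; "ft_force": force on the tool from outside, world axes, zero at the start; "torque": the same for the moment, N m; "opening": finger opening in m; "finger_force": force on a finger pad.
Only numpy, scipy, OpenCV 4.12 (cv2) and the standard library are available. Lean on these libraries where they do the work, as an engineer would, in place of code of your own. Each camera call takes 0.05 s, during which the arm holds its last target. There are 200 camera calls.

## Working session

There is one attempt and no reset: what is moved stays moved. The work goes in short steps, Python scripts to look and compute and a tool call to move; the robot and the scene stay as the last step left them, time stands still between calls to the robot, and variables do not carry over. Pictures are saved under pics/ and viewed, at most 10 in all, crops included, and the job is handed in when it is done.

Besides the shell and the picture viewer there is one more tool, called after "Emit:" by a JSON object that holds its "name" and its "arguments". apply_moves: Moves the arm, as the interface text tells. Its arguments: {"type":"object","properties":{"targets":{"type":"array"},"force":{"type":"number"}},"required":["targets"]}

```bash
mkdir -p pics; python3 - <<'E'
from workcell import observe,capture
import cv2,pickle
for n in("top","scene"):
    c=capture(n);pickle.dump(c,open(n+".pkl","wb"));cv2.imwrite(f"pics/{n}0.png",c["image"][:,:,::-1])
s=observe();print(s)
E
```

```text
{'time_s': 0.1, 'joint_pos': array([-1.26182661,  0.62923626,  0.03845172,  1.51827564, -0.0270014 ,
        0.99629336, -0.02002083]), 'qd': array([ 0.00074988, -0.003459  , -0.00037292, -0.00209116, -0.00198984,
       -0.00031621,  0.00135269]), 'joint_efforts': array([ 3.16849255e-03, -5.64522922e+01,  1.23065528e+00, -1.93972421e+01,
        1.12934524e-02,  5.36084350e-03,  2.09101302e-05]), 'tcp_pos': array([0.23769627, 0.60434297, 0.21149001]), 'eef_rot': array([-3.13989825e+00,  1.92177783e-05,  2.76679555e+00]), 'ft_force': array([ 0.13834276,  0.22340028, -0.18902546]), 'torque': array([-0.00903839,  0.04029476,  0.01434044]), 'finger_force': 0.0, 'opening': 0.08544366080021437}
```

View pics/top0.png

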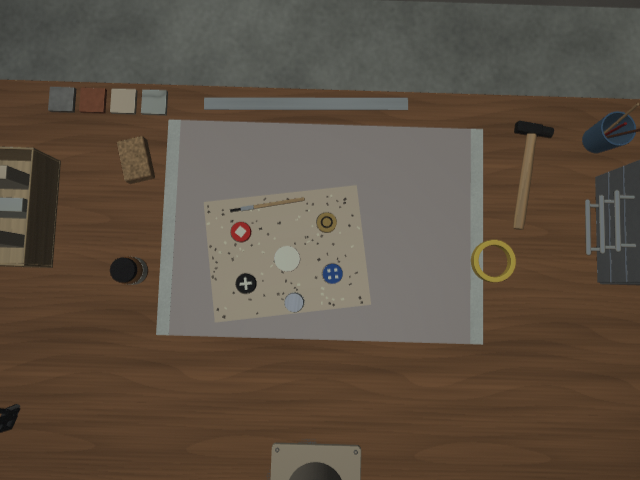

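View pics/scene0.png

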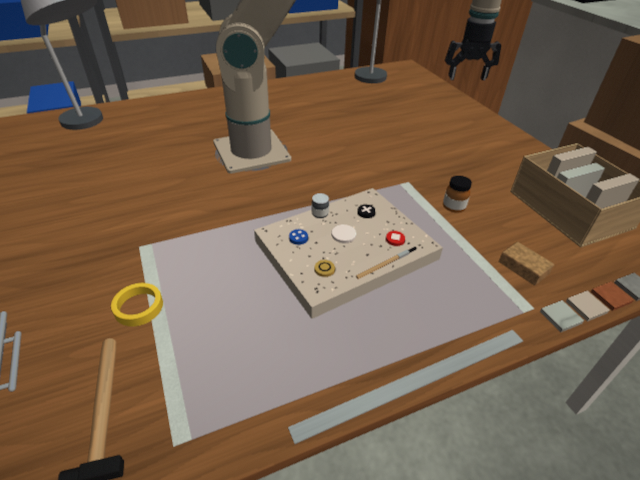

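The top view shows red at about (241,232), black (246,283), brass (326,222), blue (332,273), the lid (287,258) and the tin (293,301). The slab is turned a few degrees. Next I'll turn these into positions.

```bash
cat > h.py <<'E'
import numpy as np,cv2
def ray(c,uv,z):
    T=c["world_to_cam"];R=T[:3,:3];o=-R.T@T[:3,3]
    d=R.T@np.linalg.inv(c["mtx"])@[uv[0],uv[1],1.];return (o+d*(z-o[2])/d[2])[:2]
def blobs(c,name):
    h=cv2.cvtColor(c["image"],cv2.COLOR_RGB2HSV)
    lo,hi={"red":((172,120,60),(179,255,255)),"blue":((105,120,40),(125,255,255)),"brass":((18,110,60),(32,255,255)),"black":((0,0,0),(179,255,55))}[name]
    m=cv2.inRange(h,lo,hi)
    if name=="red": m|=cv2.inRange(h,(0,170,80),(6,255,255))
    cs,_=cv2.findContours(m,cv2.RETR_EXTERNAL,cv2.CHAIN_APPROX_NONE)
    return [cv2.minEnclosingCircle(cv2.convexHull(k)) for k in cs if cv2.contourArea(k)>60]
E
python3 - <<'E'
import pickle,numpy as np
from h import *
approx={"top":dict(red=(241,232),black=(246,283),brass=(326,222),blue=(332,273)),"scene":dict(red=(396,238),black=(367,211),brass=(325,268),blue=(299,237))}
P={}
for n in approx:
    c=pickle.load(open(n+".pkl","rb"))
    for k,a in approx[n].items():
        b=[x for x in blobs(c,k) if np.hypot(x[0][0]-a[0],x[0][1]-a[1])<12]
        for x in b: p=ray(c,x[0],.048);P[n,k]=p;print(n,k,np.round(x[0],1),round(x[1],1),p.round(4))
    if n=="top":
        for uv in[(205,201),(357,186),(371,304),(214,322)]:print(ray(c,uv,.04).round(4))
        for k,uv,z in[("lid",(287,258),.05),("tin",(293,301),.09)]:print(k,ray(c,uv,z).round(4))
# fit slab frame to 4 medallions (mean of views)
S=dict(red=(60,100),black=(-60,100),brass=(60,-100),blue=(-60,-100))
for n in approx:
    ks=[k for k in S if (n,k) in P]
    A=np.array([S[k] for k in ks])/1e3;B=np.array([P[n,k] for k in ks])
    H=(A-A.mean(0)).T@(B-B.mean(0));t=np.arctan2(H[0,1]-H[1,0],H[0,0]+H[1,1]);R=np.array([[np.cos(t),-np.sin(t)],[np.sin(t),np.cos(t)]])
    o=B.mean(0)-R@A.mean(0);print(n,ks,"yaw",t,o.round(4));
    for k in S:print(k,(o+R@np.array(S[k])/1e3).round(4))
    print("free spot between brass/red y-mid",(o+R@[.06,0]).round(4))
E
```

```text
top red [240.5 231.5] 9.6 [0.5831 0.1899]
top black [245.7 283.1] 10.1 [0.4649 0.1729]
top brass [326.1 222.2] 9.6 [ 0.6108 -0.0068]
top blue [332.2 273.2] 9.7 [ 0.4934 -0.0243]
[0.6528 0.277 ]
[ 0.6994 -0.0769]
[ 0.4258 -0.1154]
[0.3744 0.2424]
lid [0.5251 0.0805]
tin [0.429  0.0617]
scene red [395.2 238.2] 9.2 [0.589  0.1871]
scene black [366.  211.5] 8.4 [0.4713 0.1698]
scene brass [324.5 268. ] 10.0 [ 0.6173 -0.0098]
scene blue [298.3 236.5] 9.0 [ 0.4976 -0.0259]
top ['red', 'black', 'brass', 'blue'] yaw 0.14271814716386558 [0.538  0.0829]
red [0.5832 0.1905]
black [0.4644 0.1734]
brass [ 0.6116 -0.0075]
blue [ 0.4929 -0.0246]
free spot between brass/red y-mid [0.5974 0.0915]
scene ['red', 'black', 'brass', 'blue'] yaw 0.13853249307448998 [0.5438 0.0803]
red [0.5894 0.1876]
black [0.4706 0.1711]
brass [ 0.6171 -0.0105]
blue [ 0.4982 -0.027 ]
free spot between brass/red y-mid [0.6033 0.0886]
```

Emit:
{"name": "apply_moves", "arguments": {"targets": [0.36,-0.514,0,0,0,0.36,-0.514,0,0,0,0.36,-0.514,0,0,0,0.36,-0.514,0,0,0,0.36,-0.514,0,0,0,0.36,-0.514,0,0,0,0.36,-0.514,0,0,0,0.36,-0.514,-0.05,0,0,0.36,-0.514,-0.1,0,0,0.36,-0.514,-0.1,0,0,0.36,-0.514,-0.1,0,0,0.36,-0.514,-0.1,0,0], "force": 20}}

```text
time_s: 1.6
tcp_pos: [0.5975, 0.0878, 0.1104]
eef_rot: [-3.139, -0.002, 2.762]
ft_force: [-0.6, 1.4, 0.3]
opening: 0.0002
finger_force: 0.0
```

```bash
python3 - <<'E'
from workcell import observe,capture
import cv2,pickle,numpy as np
from scipy.optimize import least_squares
from h import *
C={n:pickle.load(open(n+".pkl","rb")) for n in("top","scene")}
uv=dict(red=((240.5,231.5),(395.2,238.2)),black=((245.7,283.1),(366,211.5)),brass=((326.1,222.2),(324.5,268)),blue=((332.2,273.2),(298.3,236.5)))
for k,(a,b) in uv.items():
    M=[C[n]["mtx"]@C[n]["world_to_cam"][:3] for n in("top","scene")]
    X=cv2.triangulatePoints(M[0],M[1],np.array(a,float),np.array(b,float));print(k,(X[:3]/X[3]).ravel().round(4))
s=observe();print(s["time_s"],s["tcp_pos"],s["ft_force"],s["opening"])
c=capture("scene");cv2.imwrite("pics/s1.png",cv2.resize(c["image"][130:330,220:480,::-1],None,fx=3,fy=3))
E
```

```text
red [0.5837 0.1909 0.0423]
black [0.465  0.1737 0.0422]
brass [ 0.6115 -0.007   0.0414]
blue [ 0.4936 -0.0243  0.0442]
1.6 [0.59751719 0.08779149 0.11042862] [-0.58812344  1.35087488  0.26015555] 0.00015765927664575813
```

View pics/s1.png

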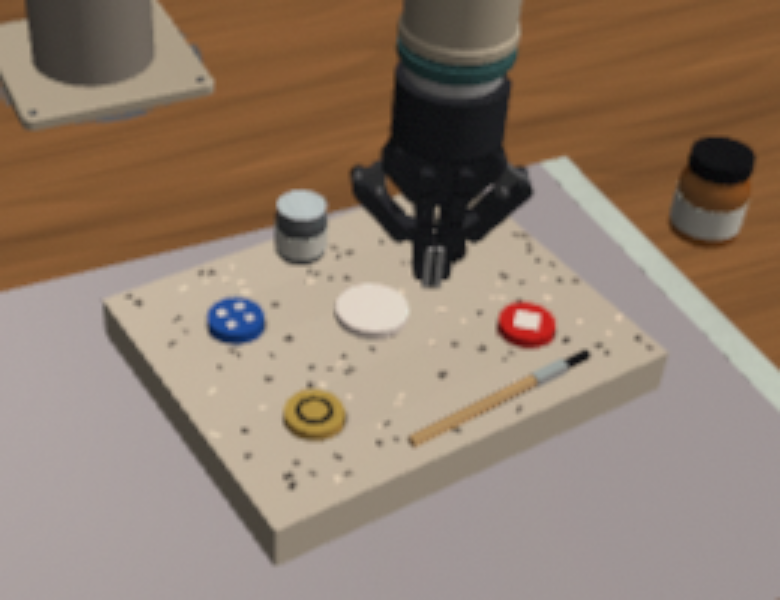

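The gripper is shut, and its tips are over open stone between brass and red, clear of the lid and brush. I'll touch the stone lightly to get the flush height.

Emit:
{"name": "apply_moves", "arguments": {"targets": [0,0,-0.02,0,0,0,0,-0.04,0,0,0,0,-0.05,0,0,0,0,-0.055,0,0,0,0,-0.055,0,0,0,0,-0.055,0,0,0,0,-0.055,0,0]}}

```text
time_s: 2.52
tcp_pos: [0.5983, 0.0909, 0.0579]
eef_rot: [3.141, 0.001, 2.767]
ft_force: [0.9, 0.1, -0.0]
opening: 0.0001
finger_force: 0.0
```

Emit:
{"name": "apply_moves", "arguments": {"targets": [0,0,-0.001,0,0,0,0,-0.002,0,0,0,0,-0.003,0,0,0,0,-0.004,0,0,0,0,-0.004,0,0,0,0,-0.004,0,0]}}

```text
time_s: 3.28
tcp_pos: [0.5979, 0.0909, 0.0533]
eef_rot: [-3.142, -0.0, 2.767]
ft_force: [-0.2, -0.8, -0.2]
opening: -0.0
finger_force: 0.0
```

Emit:
{"name": "apply_moves", "arguments": {"targets": [0,0,-0.001,0,0,0,0,-0.002,0,0,0,0,-0.003,0,0,0,0,-0.004,0,0,0,0,-0.004,0,0,0,0,-0.004,0,0]}}

```text
time_s: 4.03
tcp_pos: [0.5979, 0.0909, 0.0493]
eef_rot: [3.142, -0.0, 2.767]
ft_force: [-0.2, -0.2, -0.2]
opening: 0.0002
finger_force: 0.0
```

Emit:
{"name": "apply_moves", "arguments": {"targets": [0,0,-0.001,0,0,0,0,-0.001,0,0,0,0,-0.001,0,0]}}

```text
time_s: 4.4
tcp_pos: [0.598, 0.0909, 0.0483]
eef_rot: [3.142, 0.0, 2.767]
ft_force: [-0.8, -0.4, -0.2]
opening: -0.0
finger_force: 0.0
```

Emit:
{"name": "apply_moves", "arguments": {"targets": [0,0,-0.001,0,0,0,0,-0.001,0,0,0,0,-0.001,0,0]}}

```text
time_s: 4.78
tcp_pos: [0.5979, 0.0909, 0.0473]
eef_rot: [3.142, -0.0, 2.767]
ft_force: [1.0, 0.6, 0.7]
opening: -0.0
finger_force: 0.0
```

Emit:
{"name": "apply_moves", "arguments": {"targets": [0,0,-0.0005,0,0,0,0,-0.0005,0,0,0,0,-0.0005,0,0]}}

```text
time_s: 5.15
tcp_pos: [0.5979, 0.0909, 0.0468]
eef_rot: [3.142, -0.0, 2.767]
ft_force: [-0.1, -1.0, 0.1]
opening: -0.0001
finger_force: 0.0
```

Emit:
{"name": "apply_moves", "arguments": {"targets": [0,0,-0.0005,0,0,0,0,-0.0005,0,0,0,0,-0.0005,0,0]}}

```text
time_s: 5.52
tcp_pos: [0.5979, 0.0909, 0.0463]
eef_rot: [-3.142, -0.0, 2.767]
ft_force: [-0.0, -0.1, 0.2]
opening: 0.0
finger_force: 0.0
```

Emit:
{"name": "apply_moves", "arguments": {"targets": [0,0,-0.0005,0,0,0,0,-0.0005,0,0,0,0,-0.0005,0,0]}}

```text
time_s: 5.9
tcp_pos: [0.5979, 0.0909, 0.0458]
eef_rot: [3.142, -0.0, 2.767]
ft_force: [-0.4, -0.0, 0.6]
opening: 0.0002
finger_force: 0.0
```

Emit:
{"name": "apply_moves", "arguments": {"targets": [0,0,-0.0005,0,0,0,0,-0.001,0,0,0,0,-0.001,0,0]}}

```text
time_s: 6.28
tcp_pos: [0.5979, 0.0909, 0.0448]
eef_rot: [-3.142, -0.0, 2.767]
ft_force: [0.2, -0.3, 0.1]
opening: -0.0002
finger_force: 0.0
```

Emit:
{"name": "apply_moves", "arguments": {"targets": [0,0,-0.0005,0,0,0,0,-0.001,0,0,0,0,-0.001,0,0]}}

```text
time_s: 6.65
tcp_pos: [0.5979, 0.0909, 0.0438]
eef_rot: [-3.142, -0.0, 2.767]
ft_force: [0.3, 0.2, -0.4]
opening: -0.0
finger_force: 0.0
```

Emit:
{"name": "apply_moves", "arguments": {"targets": [0,0,-0.0005,0,0,0,0,-0.001,0,0,0,0,-0.001,0,0]}}

```text
time_s: 7.02
tcp_pos: [0.5979, 0.0909, 0.0427]
eef_rot: [-3.142, -0.0, 2.767]
ft_force: [0.4, 0.1, 0.2]
opening: -0.0001
finger_force: 0.0
```

Emit:
{"name": "apply_moves", "arguments": {"targets": [0,0,-0.0005,0,0,0,0,-0.0005,0,0,0,0,-0.0005,0,0]}}

```text
time_s: 7.4
tcp_pos: [0.5979, 0.0909, 0.0423]
eef_rot: [3.142, -0.0, 2.767]
ft_force: [0.1, -0.3, 0.6]
opening: 0.0
finger_force: 0.0
```

Emit:
{"name": "apply_moves", "arguments": {"targets": [0,0,-0.0005,0,0,0,0,-0.0005,0,0,0,0,-0.0005,0,0]}}

```text
time_s: 7.78
tcp_pos: [0.5979, 0.0909, 0.0418]
eef_rot: [3.142, -0.0, 2.767]
ft_force: [0.3, -0.7, 0.2]
opening: 0.0002
finger_force: 0.0
```

Emit:
{"name": "apply_moves", "arguments": {"targets": [0,0,-0.0005,0,0,0,0,-0.0005,0,0,0,0,-0.0005,0,0]}}

```text
time_s: 8.15
tcp_pos: [0.5979, 0.0909, 0.0413]
eef_rot: [3.142, -0.0, 2.767]
ft_force: [-0.0, -0.4, -0.4]
opening: 0.0001
finger_force: 0.0
```

Emit:
{"name": "apply_moves", "arguments": {"targets": [0,0,-0.0005,0,0,0,0,-0.0005,0,0,0,0,-0.0005,0,0]}}

```text
time_s: 8.52
tcp_pos: [0.5979, 0.0909, 0.0408]
eef_rot: [3.142, -0.0, 2.767]
ft_force: [-0.0, 0.4, -0.0]
opening: 0.0003
finger_force: 0.0
```

```bash
python3 - <<'E'
from workcell import observe,capture
import cv2,numpy as np
c=capture("scene");cv2.imwrite("pics/s2.png",cv2.resize(c["image"][170:290,270:430,::-1],None,fx=5,fy=5,interpolation=cv2.INTER_CUBIC))
s=observe();T=c["world_to_cam"]
for p in([*s["tcp_pos"][:2],s["tcp_pos"][2]-.008],[*s["tcp_pos"][:2],.04]):
    q=c["mtx"]@(T[:3]@[*p,1]);q=q[:2]/q[2];print((q-[270,170])*5)
E
```

```text
[452.75517568 427.68544005]
[454.03116868 416.57011986]
```

View pics/s2.png

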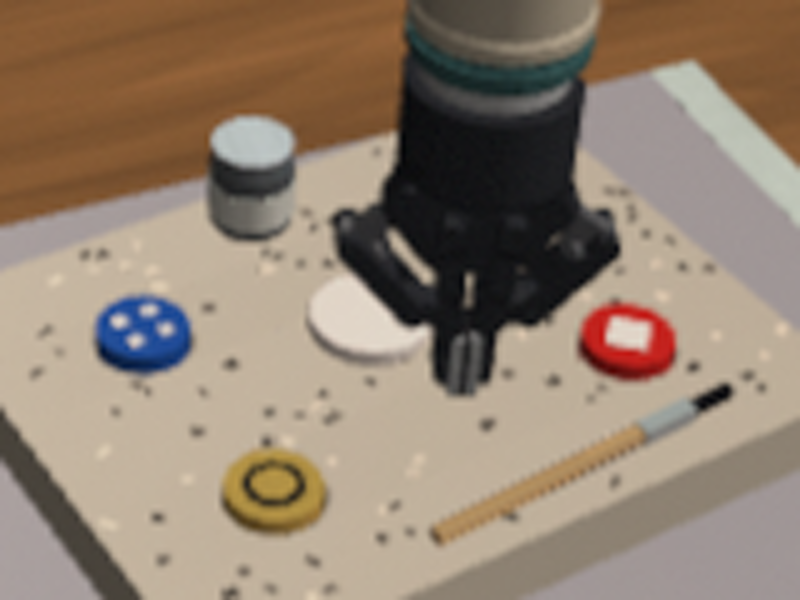

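```bash
python3 - <<'E'
from workcell import capture
import cv2,pickle,numpy as np
c=pickle.load(open("scene.pkl","rb"));t=capture("top");pickle.dump(t,open("top1.pkl","wb"))
def pr(c,p):q=c["mtx"]@(c["world_to_cam"][:3]@[*p,1]);return (q[:2]/q[2]).round(1)
for tcp,seen in(((.5975,.0878,.1104),(364,224.3)),((.5979,.0909,.0408),(362.6,248.4))):
  print(seen,[(d,pr(c,(tcp[0],tcp[1],tcp[2]-d))) for d in(.008,0,-.01)])
o=pickle.load(open("top.pkl","rb"))
for k in (o,):
  for n,cc in(("top",o),("scene",c)):
    T=cc["world_to_cam"];print(n,"cam at",-T[:3,:3].T@T[:3,3])
print(pr(o,(.5979,.0909,.04)),pr(o,(0,0,0)),pr(c,(0,0,0)))
# slab corners at z .04 & 0 in scene
R=lambda a:np.array([[np.cos(a),-np.sin(a)],[np.sin(a),np.cos(a)]])
for s in((.14,-.18),(.14,.18),(-.14,-.18)):
  xy=np.array([.538,.083])+R(.1427)@s
  print(s,[(z,pr(c,(*xy,z))) for z in(0,.03,.04)],pr(o,(*xy,.04)))
cv2.imwrite("pics/t1.png",cv2.resize(t["image"][170:330,190:390,::-1],None,fx=4,fy=3.75*4/3.75,interpolation=cv2.INTER_CUBIC)[:600])
E
```

```text
(364, 224.3) [(0.008, array([361.8, 233.3])), (0, array([362.1, 230.5])), (-0.01, array([362.5, 227.1]))]
(362.6, 248.4) [(0.008, array([360.5, 255.5])), (0, array([360.8, 253.1])), (-0.01, array([361.2, 249.9]))]
top cam at [0.46644091 0.01433815 1.22897658]
scene cam at [ 1.23081963 -0.29767077  0.73822646]
[283.9 226.8] [315.1 488.6] [251.2 151.6]
(0.14, -0.18) [(0, array([311.5, 319. ])), (0.03, array([311.6, 310. ])), (0.04, array([311.6, 306.8]))] [356.3 184.8]
(0.14, 0.18) [(0, array([439. , 259.1])), (0.03, array([441.5, 250.1])), (0.04, array([442.4, 247.1]))] [203.2 201.7]
(-0.14, -0.18) [(0, array([255. , 241.8])), (0.03, array([254. , 232.7])), (0.04, array([253.7, 229.6]))] [370.8 304.3]
```

View pics/t1.png

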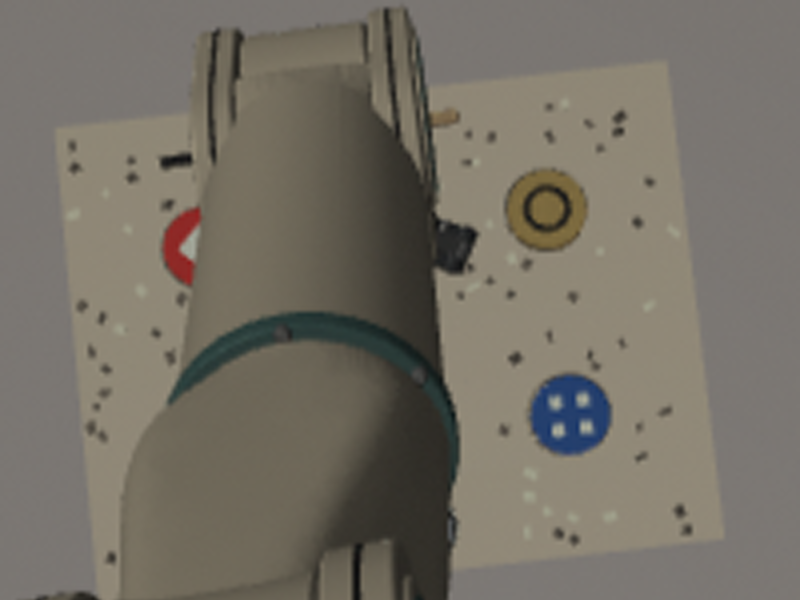

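The scene view shows the tips still above the stone (tip at crop (463,392) against a predicted (453,428)), although the slab corners match z = 0.04. I'll check for a horizontal offset using the knuckle visible in the top view at crop (455,245).

```bash
python3 - <<'E'
import pickle,numpy as np
from h import *
c=pickle.load(open("scene.pkl","rb"));t=pickle.load(open("top1.pkl","rb"))
f=lambda u,v:(190+u/4,170+v/4)
a=np.array([-.366,-.93])
for z in(.08,.1,.12):
  for uv in((455,245),(476,238),(467,272)):
    d=ray(t,f(*uv),z)-[.5979,.0909];print(z,uv,"along close axis",(d@a).round(4),"across",(d@[.93,-.366]).round(4))
  # knuckles in the scene view, left & right outer ends
  for uv in((340,222),(615,240)):
    d=ray(c,(270+uv[0]/5,170+uv[1]/5),z)-[.5979,.0909];print(" scene",uv,"along",(d@a).round(4),"across",(d@[.93,-.366]).round(4))
for uv in((463,392),(440,385),(480,385)):
  for z in(.04,.045,.05):
    print("tip",uv,z,ray(c,(270+uv[0]/5,170+uv[1]/5),z).round(4))
E
```

```text
0.08 (455, 245) along close axis 0.049 across 0.0052
0.08 (476, 238) along close axis 0.0583 across 0.0135
0.08 (467, 272) along close axis 0.0612 across -0.0061
 scene (340, 222) along 0.0494 across -0.0947
 scene (615, 240) along -0.0823 across -0.0806
0.1 (455, 245) along close axis 0.0502 across 0.0035
0.1 (476, 238) along close axis 0.0593 across 0.0116
0.1 (467, 272) along close axis 0.0622 across -0.0076
 scene (340, 222) along 0.0519 across -0.0696
 scene (615, 240) along -0.0759 across -0.0559
0.12 (455, 245) along close axis 0.0515 across 0.0018
0.12 (476, 238) along close axis 0.0604 across 0.0098
0.12 (467, 272) along close axis 0.0632 across -0.0091
 scene (340, 222) along 0.0543 across -0.0445
 scene (615, 240) along -0.0694 across -0.0313
tip (463, 392) 0.04 [0.5846 0.1025]
tip (463, 392) 0.045 [0.5892 0.0996]
tip (463, 392) 0.05 [0.5938 0.0968]
tip (440, 385) 0.04 [0.5762 0.0946]
tip (440, 385) 0.045 [0.5809 0.0918]
tip (440, 385) 0.05 [0.5856 0.089 ]
tip (480, 385) 0.04 [0.5832 0.1122]
tip (480, 385) 0.045 [0.5879 0.1093]
tip (480, 385) 0.05 [0.5925 0.1063]
```

The top view confirms x and y, so the tips are simply higher than the tool readings imply. I'll keep descending until the force shows contact.

Emit:
{"name": "apply_moves", "arguments": {"targets": [0,0,-0.001,0,0,0,0,-0.002,0,0,0,0,-0.003,0,0,0,0,-0.003,0,0]}}

```text
time_s: 9.12
tcp_pos: [0.5979, 0.0909, 0.0377]
eef_rot: [-3.141, -0.0, 2.767]
ft_force: [0.3, -0.3, -0.5]
opening: 0.0
finger_force: 0.0
```

Emit:
{"name": "apply_moves", "arguments": {"targets": [0,0,-0.001,0,0,0,0,-0.001,0,0]}}

```text
time_s: 9.38
tcp_pos: [0.5978, 0.0909, 0.0367]
eef_rot: [-3.142, -0.0, 2.767]
ft_force: [0.0, -0.8, -0.3]
opening: 0.0001
finger_force: 0.0
```

Emit:
{"name": "apply_moves", "arguments": {"targets": [0,0,-0.001,0,0,0,0,-0.001,0,0]}}

```text
time_s: 9.62
tcp_pos: [0.5979, 0.0909, 0.0357]
eef_rot: [-3.142, -0.0, 2.767]
ft_force: [0.6, -0.2, -0.7]
opening: -0.0
finger_force: 0.0
```

Emit:
{"name": "apply_moves", "arguments": {"targets": [0,0,-0.001,0,0,0,0,-0.001,0,0]}}

```text
time_s: 9.88
tcp_pos: [0.5978, 0.0909, 0.0347]
eef_rot: [-3.141, -0.0, 2.767]
ft_force: [0.3, 0.5, -0.3]
opening: -0.0001
finger_force: 0.0
```

Emit:
{"name": "apply_moves", "arguments": {"targets": [0,0,-0.001,0,0,0,0,-0.001,0,0]}}

```text
time_s: 10.12
tcp_pos: [0.5979, 0.0909, 0.0337]
eef_rot: [-3.142, -0.0, 2.767]
ft_force: [-0.0, -0.3, -0.5]
opening: 0.0001
finger_force: 0.0
```

Emit:
{"name": "apply_moves", "arguments": {"targets": [0,0,-0.001,0,0,0,0,-0.001,0,0]}}

```text
time_s: 10.38
tcp_pos: [0.5979, 0.0909, 0.0327]
eef_rot: [-3.142, -0.0, 2.767]
ft_force: [-0.2, -0.2, 0.4]
opening: 0.0001
finger_force: 0.0
```

Emit:
{"name": "apply_moves", "arguments": {"targets": [0,0,-0.001,0,0,0,0,-0.001,0,0]}}

```text
time_s: 10.62
tcp_pos: [0.5979, 0.0909, 0.0317]
eef_rot: [-3.142, -0.0, 2.767]
ft_force: [-0.6, -0.1, 0.1]
opening: 0.0002
finger_force: 0.0
```

Emit:
{"name": "apply_moves", "arguments": {"targets": [0,0,-0.001,0,0,0,0,-0.001,0,0]}}

```text
time_s: 10.88
tcp_pos: [0.5979, 0.0909, 0.0307]
eef_rot: [-3.142, -0.0, 2.767]
ft_force: [0.5, 1.3, 0.2]
opening: 0.0001
finger_force: 0.0
```

Emit:
{"name": "apply_moves", "arguments": {"targets": [0,0,-0.001,0,0,0,0,-0.001,0,0]}}

```text
time_s: 11.12
tcp_pos: [0.5979, 0.0909, 0.0297]
eef_rot: [-3.141, -0.0, 2.767]
ft_force: [-0.2, 0.2, -0.1]
opening: 0.0
finger_force: 0.0
```

Emit:
{"name": "apply_moves", "arguments": {"targets": [0,0,-0.001,0,0,0,0,-0.001,0,0]}}

```text
time_s: 11.38
tcp_pos: [0.5979, 0.0909, 0.0287]
eef_rot: [-3.142, -0.0, 2.767]
ft_force: [0.1, -0.5, -0.3]
opening: 0.0003
finger_force: 0.0
```

Emit:
{"name": "apply_moves", "arguments": {"targets": [0,0,-0.001,0,0,0,0,-0.001,0,0]}}

```text
time_s: 11.62
tcp_pos: [0.5979, 0.0909, 0.0278]
eef_rot: [-3.142, -0.0, 2.767]
ft_force: [-0.1, 0.9, 0.5]
opening: 0.0
finger_force: 0.0
```

```bash
python3 - <<'E'
from workcell import observe,capture
import cv2,pickle,numpy as np
c=capture("scene");cv2.imwrite("pics/s3.png",cv2.resize(c["image"][200:280,310:410,::-1],None,fx=7,fy=7,interpolation=cv2.INTER_CUBIC))
pickle.dump(c,open("s3.pkl","wb"));print(observe()["ft_force"])
E
```

```text
[-0.3022599  -0.53451351 -0.83489429]
```

View pics/s3.png

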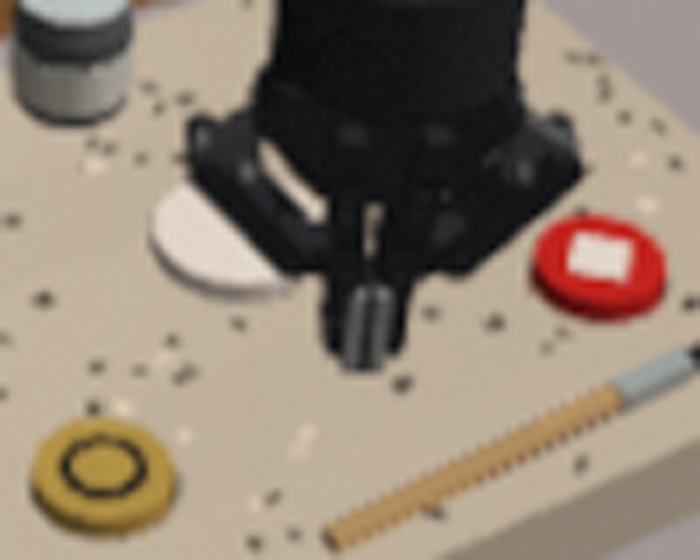

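The tip is at crop (368,370), which is image (362.6,252.9). It still seems to be several mm above the stone, with no contact force, so I'll continue in 1 mm steps.

Emit:
{"name": "apply_moves", "arguments": {"targets": [0,0,-0.001,0,0,0,0,-0.001,0,0]}}

```text
time_s: 11.92
tcp_pos: [0.5979, 0.0909, 0.0267]
eef_rot: [-3.142, -0.0, 2.767]
ft_force: [-0.2, -0.4, 0.4]
opening: -0.0001
finger_force: 0.0
```

Emit:
{"name": "apply_moves", "arguments": {"targets": [0,0,-0.001,0,0,0,0,-0.001,0,0]}}

```text
time_s: 12.18
tcp_pos: [0.5978, 0.0909, 0.0257]
eef_rot: [-3.141, -0.0, 2.767]
ft_force: [0.4, -0.6, 0.3]
opening: -0.0001
finger_force: 0.0
```

Emit:
{"name": "apply_moves", "arguments": {"targets": [0,0,-0.001,0,0,0,0,-0.001,0,0]}}

```text
time_s: 12.42
tcp_pos: [0.5978, 0.0909, 0.0247]
eef_rot: [-3.142, -0.0, 2.767]
ft_force: [1.0, 0.4, -0.5]
opening: -0.0002
finger_force: 0.0
```

Emit:
{"name": "apply_moves", "arguments": {"targets": [0,0,-0.001,0,0,0,0,-0.001,0,0]}}

```text
time_s: 12.68
tcp_pos: [0.5979, 0.0909, 0.0238]
eef_rot: [-3.142, -0.0, 2.767]
ft_force: [-0.2, 0.2, -0.1]
opening: -0.0
finger_force: 0.0
```

Emit:
{"name": "apply_moves", "arguments": {"targets": [0,0,-0.001,0,0,0,0,-0.001,0,0]}}

```text
time_s: 12.92
tcp_pos: [0.5979, 0.0909, 0.0227]
eef_rot: [-3.142, -0.0, 2.767]
ft_force: [0.1, 0.2, 0.1]
opening: 0.0
finger_force: 0.0
```

Emit:
{"name": "apply_moves", "arguments": {"targets": [0,0,-0.001,0,0,0,0,-0.001,0,0]}}

```text
time_s: 13.18
tcp_pos: [0.5979, 0.0909, 0.0217]
eef_rot: [-3.142, -0.0, 2.767]
ft_force: [0.4, -0.4, 0.1]
opening: -0.0002
finger_force: 0.0
```

Emit:
{"name": "apply_moves", "arguments": {"targets": [0,0,-0.001,0,0,0,0,-0.001,0,0]}}

```text
time_s: 13.42
tcp_pos: [0.598, 0.0909, 0.0212]
eef_rot: [3.141, 0.0, 2.767]
ft_force: [-0.7, 0.2, 3.7]
opening: 0.0003
finger_force: 1.8
```

Contact at TCP z ≈ 0.0213. I'll hold for a steadier reading and check the tip's x and y in the scene view.

Emit:
{"name": "apply_moves", "arguments": {"targets": [0,0,-0.0005,0,0,0,0,-0.0005,0,0]}}

```text
time_s: 13.68
tcp_pos: [0.598, 0.0909, 0.0211]
eef_rot: [3.141, 0.0, 2.767]
ft_force: [-2.0, -0.0, 8.3]
opening: 0.0001
finger_force: 3.8
```

```bash
python3 - <<'E'
from workcell import observe,capture
import cv2,pickle,numpy as np
from h import *
c=capture("scene");s=observe();print(s["tcp_pos"],s["ft_force"])
cv2.imwrite("pics/s4.png",cv2.resize(c["image"][225:275,330:400,::-1],None,fx=10,fy=10,interpolation=cv2.INTER_CUBIC))
def pr(c,p):q=c["mtx"]@(c["world_to_cam"][:3]@[*p,1]);return (q[:2]/q[2])
for dx,dy in((0,0),(.01,0),(0,.01)):print(((pr(c,(.598+dx,.0909+dy,.04))-[330,225])*10).round())
E
```

```text
[0.59801155 0.09091319 0.02110464] [-1.52802423  0.06835667  8.90712534]
[308. 283.]
[328. 311.]
[346. 272.]
```

View pics/s4.png

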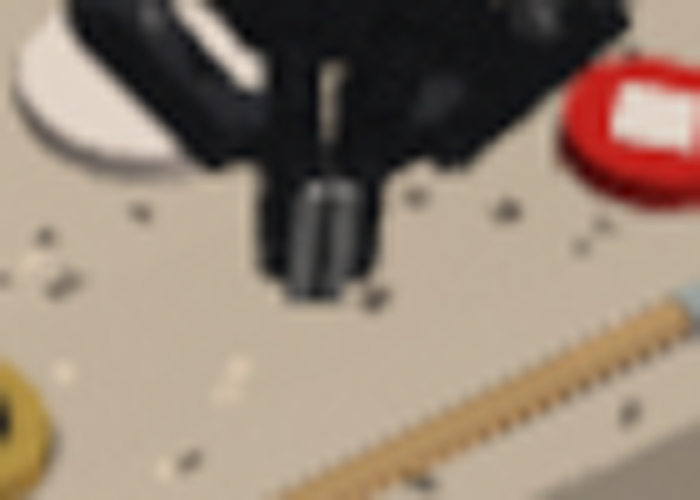

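The front edge of the tip is on the stone at crop (315,298), which matches TCP x and y. Flush is therefore TCP z ≈ 0.0212 here. I'll repeat the touch beside brass.

Emit:
{"name": "apply_moves", "arguments": {"targets": [0,0,0.015,0,0,0.007,-0.051,0.015,0,0,0.007,-0.051,0.015,0,0,0.007,-0.051,0.004,0,0,0.007,-0.051,0.003,0,0,0.007,-0.051,0.002,0,0,0.007,-0.051,0.002,0,0]}}

```text
time_s: 14.6
tcp_pos: [0.6049, 0.0406, 0.0222]
eef_rot: [3.141, -0.0, 2.768]
ft_force: [1.0, -0.6, -0.9]
opening: 0.0002
finger_force: 0.0
```

Emit:
{"name": "apply_moves", "arguments": {"targets": [0,0,-0.001,0,0,0,0,-0.001,0,0]}}

```text
time_s: 14.85
tcp_pos: [0.6049, 0.04, 0.0214]
eef_rot: [3.142, 0.0, 2.767]
ft_force: [0.6, 0.3, 0.5]
opening: -0.0001
finger_force: 0.0
```

Emit:
{"name": "apply_moves", "arguments": {"targets": [0,0,-0.0005,0,0,0,0,-0.0005,0,0]}}

```text
time_s: 15.1
tcp_pos: [0.605, 0.0399, 0.0211]
eef_rot: [3.141, 0.0, 2.767]
ft_force: [-1.3, -0.7, 3.2]
opening: 0.0005
finger_force: 1.8
```

Emit:
{"name": "apply_moves", "arguments": {"targets": [0,0,0.022,0,0,0.0065,-0.047,0.022,0,0,0.0065,-0.047,0.022,0,0,0.0065,-0.047,0.015,0,0,0.0065,-0.047,0.013,0,0,0.0065,-0.047,0.013,0,0]}}

```text
time_s: 15.85
tcp_pos: [0.611, -0.0059, 0.0332]
eef_rot: [3.142, -0.001, 2.768]
ft_force: [0.2, -0.5, -0.4]
opening: 0.0
finger_force: 0.0
```

Emit:
{"name": "apply_moves", "arguments": {"targets": [0,0,-0.001,0,0,0,0,-0.002,0,0,0,0,-0.003,0,0,0,0,-0.004,0,0,0,0,-0.005,0,0,0,0,-0.006,0,0,0,0,-0.007,0,0,0,0,-0.008,0,0,0,0,-0.009,0,0,0,0,-0.009,0,0]}}

```text
time_s: 17.1
tcp_pos: [0.6114, -0.0071, 0.0248]
eef_rot: [-3.142, 0.0, 2.767]
ft_force: [-0.5, 0.2, 2.3]
opening: -0.0003
finger_force: 1.2
```

Emit:
{"name": "apply_moves", "arguments": {"targets": [0,0,-0.001,0,0,0,0,-0.002,0,0,0,0,-0.003,0,0,0,0,-0.003,0,0]}}

```text
time_s: 17.6
tcp_pos: [0.6115, -0.0071, 0.0216]
eef_rot: [-3.142, 0.0, 2.767]
ft_force: [-0.5, -0.2, 1.6]
opening: 0.0001
finger_force: 0.8
```

Emit:
{"name": "apply_moves", "arguments": {"targets": [0,0,-0.0005,0,0,0,0,-0.0005,0,0]}}

```text
time_s: 17.85
tcp_pos: [0.6114, -0.0071, 0.0213]
eef_rot: [3.142, -0.0, 2.767]
ft_force: [-1.2, -0.8, 1.1]
opening: 0.0
finger_force: 1.0
```

Brass is flush at z 0.0213. I'll move on to a stone check between black and red.

Emit:
{"name": "apply_moves", "arguments": {"targets": [0,0,0.03,0,0,0,0,0.06,0,0,-0.0875,0.189,0.06,0,0,-0.0875,0.189,0.06,0,0,-0.0875,0.189,0.06,0,0,-0.0875,0.189,0.06,0,0,-0.0875,0.189,0.06,0,0,-0.0875,0.189,0.03,0,0,-0.0875,0.189,0.01,0,0,-0.0875,0.189,0.004,0,0,-0.0875,0.189,0.002,0,0,-0.0875,0.189,0.002,0,0]}}

```text
time_s: 19.35
tcp_pos: [0.5247, 0.1815, 0.0238]
eef_rot: [3.141, 0.001, 2.766]
ft_force: [-0.1, 0.1, 0.3]
opening: 0.0003
finger_force: 0.0
```

Emit:
{"name": "apply_moves", "arguments": {"targets": [0,0,-0.001,0,0,0,0,-0.001,0,0]}}

```text
time_s: 19.6
tcp_pos: [0.5242, 0.182, 0.0227]
eef_rot: [3.141, 0.001, 2.767]
ft_force: [1.2, 0.4, -0.1]
opening: 0.0002
finger_force: 0.0
```

Emit:
{"name": "apply_moves", "arguments": {"targets": [0,0,-0.0005,0,0,0,0,-0.001,0,0,0,0,-0.001,0,0]}}

```text
time_s: 19.98
tcp_pos: [0.5239, 0.1819, 0.0213]
eef_rot: [-3.142, -0.0, 2.767]
ft_force: [-0.4, 0.7, -0.2]
opening: 0.0002
finger_force: 0.0
```

Emit:
{"name": "apply_moves", "arguments": {"targets": [0,0,-0.0005,0,0,0,0,-0.0005,0,0]}}

```text
time_s: 20.23
tcp_pos: [0.5239, 0.1819, 0.0211]
eef_rot: [3.141, -0.0, 2.767]
ft_force: [-0.7, -0.6, 4.0]
opening: -0.0
finger_force: 2.2
```

Emit:
{"name": "apply_moves", "arguments": {"targets": [0,0,-0.0005,0,0,0,0,-0.0005,0,0]}}

```text
time_s: 20.48
tcp_pos: [0.5239, 0.1819, 0.0211]
eef_rot: [3.141, 0.0, 2.767]
ft_force: [-1.8, -0.4, 8.0]
opening: 0.0003
finger_force: 4.6
```

Same height here. Now black.

Emit:
{"name": "apply_moves", "arguments": {"targets": [0,0,0.025,0,0,-0.059,-0.0083,0.025,0,0,-0.059,-0.0083,0.025,0,0,-0.059,-0.0083,0.016,0,0,-0.059,-0.0083,0.0135,0,0,-0.059,-0.0083,0.0135,0,0]}}

```text
time_s: 21.22
tcp_pos: [0.4655, 0.1736, 0.0332]
eef_rot: [-3.141, -0.0, 2.766]
ft_force: [0.7, 0.3, 0.6]
opening: 0.0
finger_force: 0.0
```

Emit:
{"name": "apply_moves", "arguments": {"targets": [0,0,-0.001,0,0,0,0,-0.002,0,0,0,0,-0.003,0,0,0,0,-0.004,0,0,0,0,-0.005,0,0,0,0,-0.006,0,0,0,0,-0.007,0,0,0,0,-0.008,0,0,0,0,-0.009,0,0,0,0,-0.009,0,0]}}

```text
time_s: 22.48
tcp_pos: [0.465, 0.1736, 0.0247]
eef_rot: [3.142, 0.0, 2.767]
ft_force: [-0.0, -0.4, 1.9]
opening: -0.0002
finger_force: 0.5
```

Emit:
{"name": "apply_moves", "arguments": {"targets": [0,0,-0.001,0,0,0,0,-0.002,0,0,0,0,-0.003,0,0,0,0,-0.003,0,0]}}

```text
time_s: 22.98
tcp_pos: [0.465, 0.1736, 0.0217]
eef_rot: [3.141, 0.0, 2.767]
ft_force: [1.6, 0.6, 0.9]
opening: -0.0001
finger_force: 0.6
```

Emit:
{"name": "apply_moves", "arguments": {"targets": [0,0,-0.0005,0,0,0,0,-0.0005,0,0]}}

```text
time_s: 23.22
tcp_pos: [0.4651, 0.1736, 0.0213]
eef_rot: [3.141, 0.0, 2.767]
ft_force: [0.8, -0.3, 1.8]
opening: -0.0002
finger_force: 0.9
```

Emit:
{"name": "apply_moves", "arguments": {"targets": [0,0,0.03,0,0,0.1184,0.017,0.03,0,0,0.1184,0.017,0.03,0,0,0.1184,0.017,0.03,0,0,0.1184,0.017,0.03,0,0,0.1184,0.017,0.015,0,0,0.1184,0.017,0.0125,0,0,0.1184,0.017,0.0125,0,0]}}

```text
time_s: 24.22
tcp_pos: [0.5824, 0.1905, 0.0332]
eef_rot: [-3.141, -0.001, 2.767]
ft_force: [0.5, 0.1, 0.5]
opening: -0.0004
finger_force: 0.0
```

Emit:
{"name": "apply_moves", "arguments": {"targets": [0,0,-0.001,0,0,0,0,-0.002,0,0,0,0,-0.003,0,0,0,0,-0.004,0,0,0,0,-0.005,0,0,0,0,-0.006,0,0,0,0,-0.007,0,0,0,0,-0.008,0,0,0,0,-0.009,0,0,0,0,-0.009,0,0]}}

```text
time_s: 25.48
tcp_pos: [0.5834, 0.1906, 0.0247]
eef_rot: [3.142, -0.0, 2.767]
ft_force: [0.2, -0.7, 2.2]
opening: 0.0002
finger_force: 1.0
```

Emit:
{"name": "apply_moves", "arguments": {"targets": [0,0,-0.001,0,0,0,0,-0.002,0,0,0,0,-0.003,0,0,0,0,-0.003,0,0]}}

```text
time_s: 25.98
tcp_pos: [0.5833, 0.1906, 0.0216]
eef_rot: [-3.142, -0.0, 2.767]
ft_force: [0.2, 0.4, 1.5]
opening: -0.0002
finger_force: 0.8
```

Next I'll finish red, lift away toward the side and look.

Emit:
{"name": "apply_moves", "arguments": {"targets": [0,0,-0.0005,0,0,0,0,-0.0005,0,0]}}

```text
time_s: 26.22
tcp_pos: [0.5834, 0.1906, 0.0212]
eef_rot: [3.142, 0.0, 2.767]
ft_force: [-0.7, -0.8, 1.4]
opening: 0.0001
finger_force: 1.1
```

Emit:
{"name": "apply_moves", "arguments": {"targets": [0,0,0.05,0,0,0,0,0.11,0,0,0,0,0.16,0,0,-0.3,0.36,0.19,0,0,-0.3,0.36,0.19,0,0,-0.3,0.36,0.19,0,0,-0.3,0.36,0.19,0,0,-0.3,0.36,0.19,0,0,-0.3,0.36,0.19,0,0,-0.3,0.36,0.19,0,0,-0.3,0.36,0.19,0,0,-0.3,0.36,0.19,0,0]}}

```text
time_s: 27.72
tcp_pos: [0.2796, 0.5533, 0.2108]
eef_rot: [3.141, -0.002, 2.773]
ft_force: [-0.9, -0.3, -0.3]
opening: 0.0
finger_force: 0.0
```

```bash
python3 - <<'E'
from workcell import capture
import cv2
c=capture("scene");cv2.imwrite("pics/s5.png",cv2.resize(c["image"][180:320,250:450,::-1],None,fx=4,fy=4,interpolation=cv2.INTER_CUBIC))
E
```

```text
(no output)
```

View pics/s5.png

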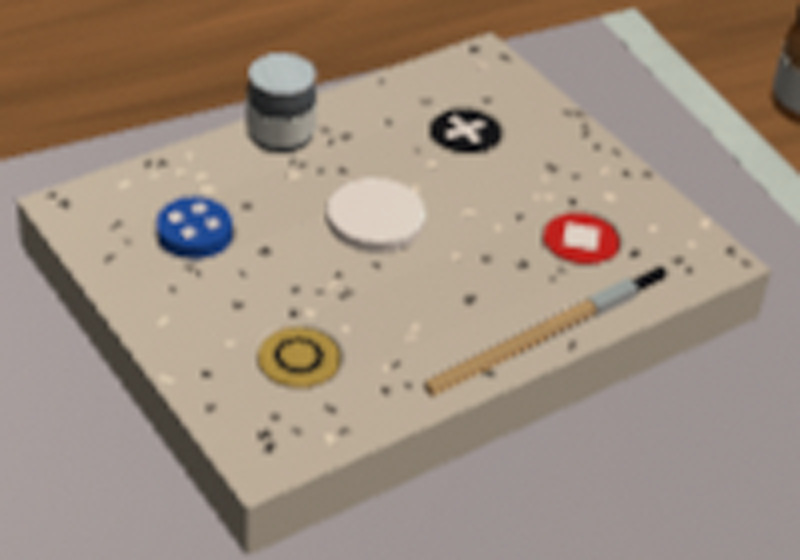

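Brass (300,356), black (466,131) and red (581,238) now show no side wall and look flush. Blue (195,227) still stands proud, and the lid, tin and brush have not moved. Handing in.

```bash
python3 -c "
from workcell import hand_in;print(hand_in())"
```

```text
the job is handed in; nothing more can be done
None
```

I pressed the brass, black and red medallions flush with the stone in that order, left blue proud and the other items unmoved, and handed the job in at about 28 s; the hand-in returned no verdict.

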